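Aim the spot thermometer and draw its boom out to the set mark

TASK

Get the spot thermometer on the swing boom ready for a reading of the upright square tube. First push the boom's lock button fully in; then take the head by its knob, swing the boom, still drawn in, until the lens points at the middle of the upright tube and steady it there for a moment, and then draw the arm out until its pointer stands level with the rider on the scale. The arm springs back, so finish while holding it there, still aimed; do not touch the tube or shift the other things.

Things in the scene. Friction and masses are not known exactly. Their poses are not given: they have to be found in the camera images.
- boom_base: Fixed foot of the swing boom: dark steel disc 90 mm across with a pillar. Origin on the bench surface, on the vertical swing axis. Its x axis is the way the boom points when joint boom is 0 (towards the robot's right, about world -y); z up.
- boom (a joint): Swing of the boom about the vertical axis over boom_base, rad, 0 along boom_base's x axis, positive anticlockwise seen from above. Friction keeps it where it is left (about 0.12 N m, so about 1 N at the knob). Range -0.9 to 0.9.
- lock_button (a joint): Travel of the lock button, m: 0 = out (arm locked in), 0.007 = fully in (arm free; counts as in above 0.006). Slides straight down with about 3 N of friction and stays in when let go.
- button_top (a point): Centre of the top face of the lock button: plain steel round button, 16 mm across, on top of the square tube, 45 mm out from the swing axis; its top face is 125.5 mm above the bench when out.
- reach_arm (a joint): How far the telescoping arm is drawn out, m: 0 = home (start, locked there), at most 0.10. Once free, a spring pulls it home with 3 N at 0 rising to 6 N at 0.08.
- knob_grip (a point): Centre of the upright round black ribbed knob on the arm's head, by which the arm is swung and drawn: 22 mm diameter, 42 mm tall (111 to 153 mm above the bench), so this point is 134 mm above the bench. It is 130 mm out from the swing axis along the boom, plus the value of joint reach_arm; below it lies the head, a black block 26 mm square. The outer square tube behind it is 24 mm wide, its top 109 mm above the bench, its mouth 85 mm from the axis.
- lens (a point): Centre of the front lens of the thermometer barrel (25 mm diameter) under the head: 35 mm farther out along the boom than the knob, 71 mm above the bench. Its x axis is the viewing direction (horizontally outward along the boom), y to the left of that, z up.
- pointer_tip (a point): Tip of the thin steel pointer that stands out sideways from the head over the scale rule. It moves with the arm.
- rider_line (a point): Index line of the rider: a dark steel block 16 mm long with a small brass screw on the outer edge of the scale rule (aluminium bar with a line every 10 mm, alongside the arm, on the robot's side). The pointer is level with it when the two are at the same distance out along the boom.
- rider (a joint): Where the rider is set on the scale, m: the value of joint reach_arm at which the pointer is level with it (0.04 to 0.08). Clamped tight.
- tube_mid (a point): Centre (half-way up) of the target: a grey square steel tube offcut standing upright on the bench inside the welded frame, 25 x 25 mm and 85 mm tall, loose. Its z axis is not upright.
- short_tube_mid (a point): Centre of a shorter, thicker tube offcut lying flat, 30 x 60 x 30 mm: not the target; leave alone.
- cup_brush_mid (a point): Middle of a wire cup brush standing shank up, 76 mm across, 78 mm tall; leave alone.
- weld_magnet_mid (a point): Centre of a flat red welding magnet, 80 x 104 x 16 mm; leave alone.
- spanner_mid (a point): Centre of a spanner lying flat, 24 x 163 x 8 mm; leave alone.
- flap_disc_mid (a point): Centre of a flap disc lying flat, 112 mm across, 17 mm high; leave alone.
- tall_tube: The same upright tube as point tube_mid (its origin is of no use).
Things that resemble listed ones, but are neither listed nor needed, are in the scene too. Leave any turquoise look-alike of the tall_tube alone.

How it is judged:
By the outcome, as a careful person would: the job done as asked, in the order asked, and still so for the second after the job is handed in, while the arm keeps its last pose, push and grip.
It also fails if it takes over 51 s, if anything falls off the work surface, if the arm or the gripper's body presses on something with over 40 N, if the wrist force passes 120 N, or if a joint passes its speed limit or range.

ROBOT

A 6-joint arm with a two-finger parallel gripper is mounted at the origin on a cart in front of the work surface, level with it; the furniture and walls round the work are solid. World frame = base frame: x ahead of the robot, y to its left, z up, the work surface at z = 0. Lengths are in mm, angles in rad, forces in N, time in s.
With the tool pointing down it reaches from about 350 to 875 mm from the base axis. Payload 4.2 kg.
Tool frame: the origin (TCP) lies midway between the tips of the shut fingers; the grasp point (between the pads) lies 19 mm behind it (arm.tcp_to_grasp is the distance from the TCP to the grasp point, in mm); z points along the fingers, y is the line along which they close (so a half turn about z gives the same grasp; the last joint's range is limited). The gripper opens to 85 mm and grips with 20 to 120 N. Pads are 22 mm wide; open, the fingers measure 114 mm over their backs; the gripper's body (76 mm by 85 mm) begins 54 mm behind the grasp point. The pads swing forward as they close: fully open they stand 13 mm farther back than shut.
Start: joints at [-1.02, 0.385, 0.008, 0, -1.194, -0.259], TCP at [179.814, -598.553, 202.312] pointing down, gripper open.
Joint ranges: [-3.14, 3.14], [-1.21, 2.06], [-1.07, 1.41], [-3.16, 2.05], [-2.99, -0.16], [-3.1, 3.1]. Speed limits (rad/s): [2.79, 2.79, 3.14, 3.14, 3.14, 3.14].

INTERFACE

Orientations are given as a unit quaternion [x, y, z, w].
In Python, from bench import arm, imaging, job, models gives the robot as it stands.
- The arm moves only by the tool arm_command, never from a script. Its argument "rows" is a list of rows, each an object with "grip": the opening, from 0 (shut) to 1 (fully open); "linear": the shift along the tool's x, y, z in mm, a list of three; "rot": the turn, a rotation vector about the tool's x, y, z in rad, a list of three. In form: [{"grip": grip, "linear": [tx, ty, tz], "rot": [rx, ry, rz]}, ...]. A call has 1 to 10 rows; each row is the pose to reach, as a shift and turn from the pose commanded when the call began, along the tool's axes at that moment; what a row does not reach only later rows make up. A row lasts 1/8 s, in which the tool goes at most 62.5 mm and 10.7 degrees, less where a joint would pass 70% of its speed; a pose out of reach is approached as far as the arm can. A call with a gripper value outside its range is refused whole. The fingers move at their own pace and stop on an object; the grip force is fixed at half the most. Time passes only in rows, so rows that repeat a pose let the fingers close. It gives the time, the measured TCP pose, the force, the opening and the grip force at its end, in the units of the state.
- arm.read_state(): the state, without advancing time (a new reading comes with each control period).
- imaging.get_image(name): name is "scene" or "top" or "wrist"; returns a dict with "frame" (384x512x3 uint8, red, green, blue), "fx", "fy", "cx", "cy" (pixels), "k1" (the pictures are not rectified: a ray, as slopes to the right and down, at radius r is drawn at 1 + k1 r^2 times it, then the intrinsics apply), "extrinsics" (4x4, takes a point from world to camera coordinates); the wrist camera has in their place "T_tool_cam" (4x4, takes a point from camera to tool coordinates, whose origin is the TCP and whose axes are the flange's). Camera axes: x right, y down, z forward; pixel columns grow to the right and rows downward; lengths in mm; the calibration is good to about 2 mm. A picture is of the moment at which its call begins: read the wrist's pose just before it. There is no depth.
- job.job_done(): hands the job in; it is judged then, once.
Trained networks look in a picture, given as the dict that the camera call returned (one of the last four; its "shot" number tells which), for a name from the list of things; names that differ only in an ending like _2 or _b are one class to them, and where a whole thing is asked for, a point or a joint stands for the part that bears it (a point fixed in the world has none). Each returns a list of dicts, best first, with "score" (0 to 1); they miss things now and then, are a little off and sometimes report something else, mostly with a low value. They report only what shows in the picture. A call takes as long as a camera call. They do not tell look-alikes from the thing itself.
- models.spot_in(picture, query): "rect" ([left, top, right, bottom] in pixels, round what is visible of it).
- models.tip_of(picture, query): "pixel" ([column, row] in pixels: a listed point, or the origin of a listed thing).
The state is a dict: "clock": time; "joints": joint angles; "joint_vel": joint speeds; "joint_efforts": joint torques, N m; "position": TCP position; "ee_rot": TCP orientation; "contact_force": force on the tool from outside, world axes, zero at the start; "wrist_torque": the same for the moment, N m; "gripper_width": finger opening in mm; "grasp_force": force on a finger pad.
Only numpy, scipy, OpenCV 4.12 (cv2) and the standard library are available. Lean on these libraries where they do the work, as an engineer would, in place of code of your own. Each camera call takes 0.05 s, during which the arm holds its last target. There are 200 camera calls.

## Working session

There is one attempt and no reset: what is moved stays moved. The work goes in short steps, Python scripts to look and compute and a tool call to move; the robot and the scene stay as the last step left them, time stands still between calls to the robot, and variables do not carry over. Pictures are saved under pics/ and viewed, at most 10 in all, crops included, and the job is handed in when it is done.

Besides the shell and the picture viewer there is one more tool, called after ">>>" as a command line: name --argument value ..., lists and objects as JSON in quotes. arm_command: Moves the arm, as the interface text tells. Its arguments: {"type":"object","properties":{"rows":{"type":"array"}},"required":["rows"]}

```bash
mkdir -p pics; cat > h.py <<'E'
import numpy as np, cv2
from scipy.spatial.transform import Rotation as R
from bench import arm, imaging, job, models
def K(p): return np.array([[p["fx"],0,p["cx"]],[0,p["fy"],p["cy"]],[0,0,1]],float), np.array([p["k1"],0,0,0],float)
def ext(p,s=None):
    if "extrinsics" in p: return np.array(p["extrinsics"])
    T=np.eye(4); T[:3,:3]=R.from_quat(s["ee_rot"]).as_matrix(); T[:3,3]=s["position"]
    return np.linalg.inv(T@np.array(p["T_tool_cam"]))
def ray(p,px,s=None):
    k,d=K(p); u=cv2.undistortPoints(np.array([[px]],float),k,d)[0,0]
    W=np.linalg.inv(ext(p,s)); v=W[:3,:3]@[u[0],u[1],1]; return W[:3,3],v/np.linalg.norm(v)
def atz(p,px,z,s=None):
    o,v=ray(p,px,s); return o+v*(z-o[2])/v[2]
def proj(p,X,s=None):
    E=ext(p,s); k,d=K(p)
    return cv2.projectPoints(np.array(X,float).reshape(-1,1,3),cv2.Rodrigues(E[:3,:3])[0],E[:3,3],k,d)[0][:,0]
def tri(obs):
    A=np.zeros((3,3));b=np.zeros(3)
    for o,v in obs:
        M=np.eye(3)-np.outer(v,v);A+=M;b+=M@o
    return np.linalg.solve(A,b)
def save(p,n): cv2.imwrite("pics/"+n,p["frame"][:,:,::-1])
E
cat > a.py <<'E'
from h import *
Z={"boom_base":0,"button_top":125.5,"knob_grip":134,"lens":71,"pointer_tip":None,"rider_line":None,"tube_mid":42.5}
s=arm.read_state();print(s["position"],s["ee_rot"])
P={n:imaging.get_image(n) for n in("scene","top","wrist")}
for n,p in P.items():
    save(p,n+"0.png")
    for q,z in Z.items():
        for r in models.tip_of(p,q)[:2]:
            print(n,q,np.round(r["pixel"],1),round(r["score"],2),"" if z is None else np.round(atz(p,r["pixel"],z,s),1))
    for q in("tall_tube","rider"):
        for r in models.spot_in(p,q)[:3]: print(n,"rect",q,np.round(r["rect"]),round(r["score"],2))
E
python3 a.py; python3 -c "
import cv2,numpy as np
a=[cv2.imread('pics/%s0.png'%n) for n in('scene','top')]
cv2.imwrite('pics/a.png',cv2.resize(a[0],(800,600),interpolation=cv2.INTER_CUBIC));cv2.imwrite('pics/b.png',cv2.resize(a[1],(800,600),interpolation=cv2.INTER_CUBIC))"
```

```text
[ 179.63418693 -597.9402125   201.20847779] [-1.45292786e-01  9.89388088e-01  1.08595106e-03 -1.96229571e-04]
scene boom_base [200.  267.1] 0.95 [504.1  48.1   0. ]
scene button_top [218.  205.2] 0.66 [525.4 -53.7 125.5]
scene button_top [199.5 219.9] 0.47 [522.9  13.6 125.5]
scene knob_grip [225.2 190.3] 0.65 [ 544.1 -101.3  134. ]
scene knob_grip [206.2 190.9] 0.56 [580.8 -69.1 134. ]
scene lens [211.7 207.4] 0.66 [579.5 -80.9  71. ]
scene lens [203.8 193. ] 0.53 [ 639.6 -111.4   71. ]
scene pointer_tip [218.  205.2] 0.64 
scene rider_line [222.7 186.9] 0.5 
scene tube_mid [266.3 192.6] 0.74 [ 526.5 -248.6   42.5]
scene tube_mid [283.5 182.2] 0.72 [ 517.1 -318.9   42.5]
scene rect tall_tube [281. 172. 289. 200.] 0.76
scene rect tall_tube [259. 179. 273. 210.] 0.71
scene rect rider [269. 147. 289. 174.] 0.35
top boom_base [173.8 198.4] 0.69 [509.8  55.8   0. ]
top button_top [319.8 200.6] 0.66 [ 486.4 -287.4  125.5]
top button_top [183.7 180.3] 0.37 [534.7   8.2 125.5]
top knob_grip [215.9 160.7] 0.75 [575.6 -62.7 134. ]
top lens [229.2 158.4] 0.97 [594.3 -87.5  71. ]
top lens [220.9 178.4] 0.71 [547.1 -67.9  71. ]
top pointer_tip [224.2 177.6] 0.67 
top pointer_tip [322.9 164.9] 0.32 
top rider_line [318.6 200.9] 0.6 
top rider_line [247.7 164.1] 0.52 
top tube_mid [292.5 190.7] 0.52 [ 519.9 -237.1   42.5]
top tube_mid [365.1 243.7] 0.49 [ 391.5 -405.5   42.5]
top rect tall_tube [288. 182. 303. 198.] 0.73
top rect tall_tube [343. 221. 393. 268.] 0.64
top rect tall_tube [316. 194. 335. 206.] 0.44
top rect rider [249. 164. 255. 177.] 0.63
top rect rider [180. 181. 187. 184.] 0.22
wrist rect rider [292. 299. 363. 363.] 0.56
```

View pics/a.png

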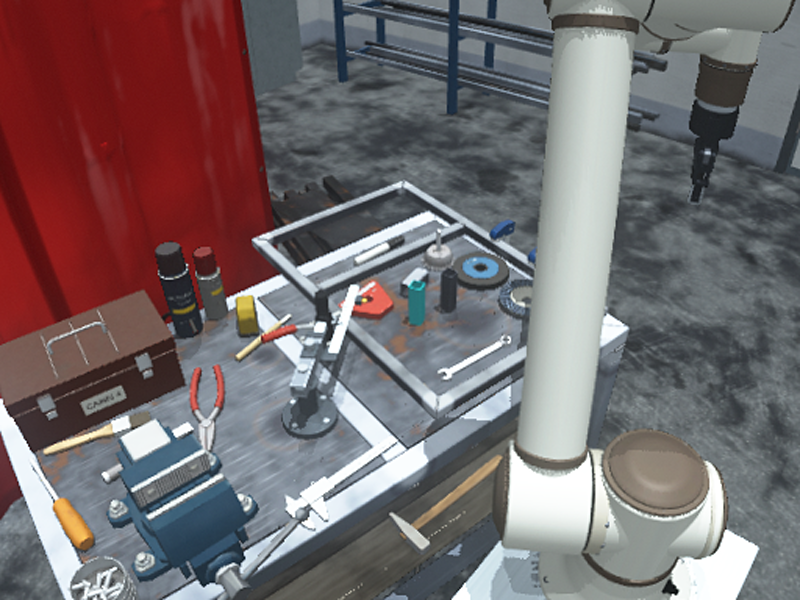

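View pics/b.png

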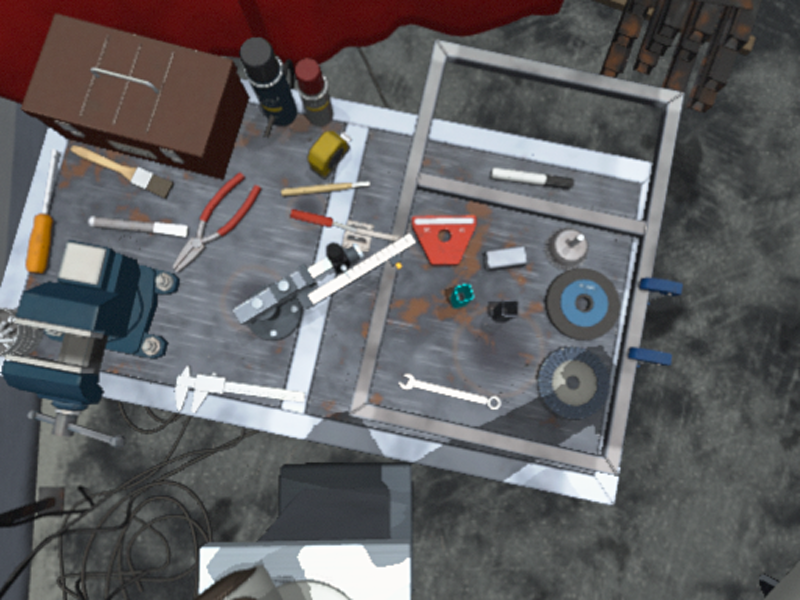

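The scene shows the turquoise look-alike at about (266,193) px and the dark grey target tube at about (284,182) px. In the top view they are at about (296,189) and (325,199). The boom points up and right, with its rule on the robot side and the rider near (252,170) px. I'll triangulate these and plan a view from above the boom.

```bash
cat >> h.py <<'E'
def move(pos,yaw=None,s=None):
    """linear, rot from current pose to world pos, tool down, tool x at world yaw"""
    s=s or arm.read_state(); r=R.from_quat(s["ee_rot"])
    lin=r.inv().apply(np.array(pos)-s["position"]); rot=np.zeros(3)
    if yaw is not None:
        c,n=np.cos(yaw),np.sin(yaw); t=R.from_matrix(np.array([[c,n,0],[n,-c,0],[0,0,-1]],float))
        rot=(r.inv()*t).as_rotvec()
    return np.round(lin,1),np.round(rot,3)
E
python3 - <<'E'
from h import *
s=arm.read_state()
S=imaging.get_image("scene");T=imaging.get_image("top");w=imaging.get_image("wrist")
for n,a,b in(("base",(200,267.1),(173.8,198.4)),("tube",(283.5,182.2),None),("dec",(266.3,192.6),(292.5,190.7)),("knob",(206.2,190.9),(215.9,160.7))):
    if b: print(n,tri([ray(S,a),ray(T,b)]).round(1))
p=T
for px,z in(((325,199),42),((327,193),85),((301,190),0)): print(px,atz(p,px,z).round(1))
print(np.round(w["T_tool_cam"],2).tolist(),w["fx"],w["cx"],w["cy"])
print(R.from_quat(s["ee_rot"]).as_matrix().round(3))
print(move([520,-10,380],-0.55+np.pi/2),move([520,-10,380],-0.0+np.pi/2),move([520,-10,380],-0.55),s["joints"])
E
```

```text
base [505.8  52.2   3.6]
dec [ 517.7 -236.2   54.7]
knob [574.1 -63.3 140.9]
(325, 199) [ 498.9 -314.6   42. ]
(327, 193) [ 508.  -311.5   85. ]
(301, 190) [ 527.  -262.9    0. ]
[[0.0, -0.95, -0.31, 79.09], [1.0, 0.0, -0.0, -0.05], [0.0, -0.31, 0.95, -172.58], [0.0, 0.0, 0.0, 1.0]] 302.36854657931315 253.98180915579675 191.9480542168364
[[-0.958 -0.288 -0.   ]
 [-0.288  0.958  0.   ]
 [-0.     0.    -1.   ]]
(array([-495.1,  465.8, -177.7]), array([ 0.   , -0.   ,  2.413])) (array([-495.1,  465.8, -177.7]), array([ 0.   , -0.   ,  1.863])) (array([-495.1,  465.8, -177.7]), array([-0. ,  0. , -2.3])) [-1.02039181e+00  3.84725176e-01  7.88799623e-03 -1.10874149e-05
 -1.19399069e+00 -2.58592021e-01]
```

>>> arm_command --rows '[{"grip":0,"linear":[-522,442,-10],"rot":[0,0,-0.25]},{"grip":0,"linear":[-522,442,-10],"rot":[0,0,-0.25]},{"grip":0,"linear":[-522,442,-10],"rot":[0,0,-0.25]},{"grip":0,"linear":[-522,442,-10],"rot":[0,0,-0.25]},{"grip":0,"linear":[-522,442,-10],"rot":[0,0,-0.25]},{"grip":0,"linear":[-522,442,-10],"rot":[0,0,-0.25]},{"grip":0,"linear":[-522,442,-10],"rot":[0,0,-0.25]},{"grip":0,"linear":[-522,442,-10],"rot":[0,0,-0.25]},{"grip":0,"linear":[-522,442,-10],"rot":[0,0,-0.25]},{"grip":0,"linear":[-522,442,-10],"rot":[0,0,-0.25]}]'

```text
clock: 2.9
position: [521.3, -72.6, 212.0]
ee_rot: [-0.268, 0.963, -0.0, 0.001]
contact_force: [1.1, 0.2, -0.5]
gripper_width: 0.2
grasp_force: 0.0
```

>>> arm_command --rows '[{"grip":0,"linear":[-51,25,0],"rot":[0,0,0]},{"grip":0,"linear":[-51,25,0],"rot":[0,0,0]}]'

```text
clock: 3.15
position: [552.9, -23.8, 210.9]
ee_rot: [-0.27, 0.963, 0.0, 0.0]
contact_force: [0.5, -0.4, 0.0]
gripper_width: 0.1
grasp_force: 0.0
```

```bash
cat > b.py <<'E'
from h import *
import sys
Z={"boom_base":0,"button_top":125.5,"knob_grip":134,"lens":71,"pointer_tip":100,"rider_line":100,"tube_mid":42.5}
s=arm.read_state();print(s["clock"],s["position"])
p=imaging.get_image("wrist");cv2.imwrite("pics/"+sys.argv[1],cv2.resize(p["frame"][:,:,::-1],(800,600),interpolation=cv2.INTER_CUBIC))
for q,z in Z.items():
    for r in models.tip_of(p,q)[:2]:
        print(q,np.round(r["pixel"],1),round(r["score"],2),np.round(atz(p,r["pixel"],z,s),1))
E
python3 b.py w1.png
```

```text
3.15 [552.94292191 -23.82294841 210.90947559]
boom_base [323.9 156.4] 0.55 [505.5  51.9   0. ]
boom_base [ 82.9 121.3] 0.33 [ 624.3 -227.     0. ]
button_top [303.7 189.5] 0.59 [532.8  15.6 125.5]
knob_grip [205.5 190.1] 0.67 [575.9 -59.4 134. ]
lens [181.6 171.1] 0.91 [593.2 -89.7  71. ]
pointer_tip [208.9 143.2] 0.78 [545.9 -77.8 100. ]
rider_line [137.4 141.5] 0.77 [ 579.2 -135.4  100. ]
tube_mid [79.  32.2] 0.68 [ 528.5 -243.7   42.5]
tube_mid [ 82.5 121.8] 0.5 [ 609.7 -209.3   42.5]
```

View pics/w1.png

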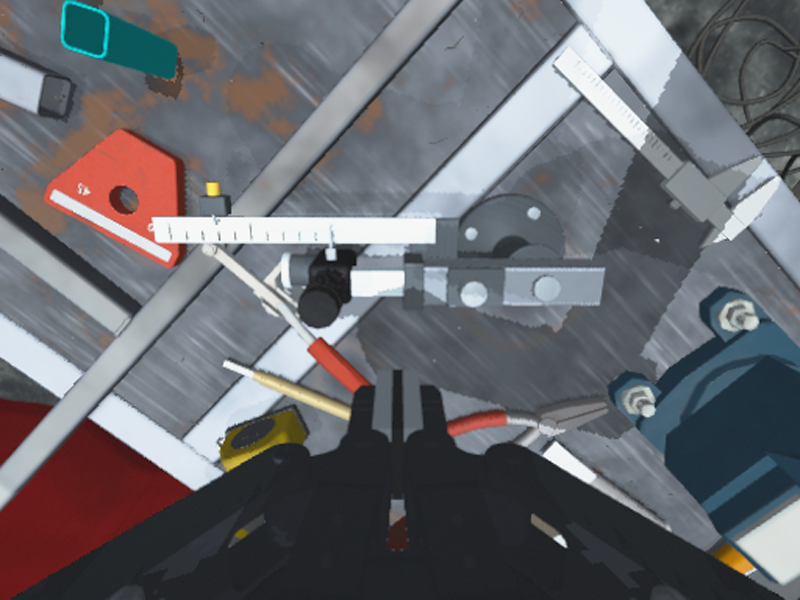

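The wrist view shows the button at about (303,188) px, the knob at about (204,193), the pointer tip at (211,147) and the rider line at (137,140). I'll go to the button and push it in.

>>> arm_command --rows '[{"grip":0,"linear":[-3.5,44.5,20],"rot":[0,0,0]},{"grip":0,"linear":[-3.5,44.5,75],"rot":[0,0,0]},{"grip":0,"linear":[-3.5,44.5,80],"rot":[0,0,0]},{"grip":0,"linear":[-3.5,44.5,84],"rot":[0,0,0]},{"grip":0,"linear":[-3.5,44.5,88],"rot":[0,0,0]},{"grip":0,"linear":[-3.5,44.5,90],"rot":[0,0,0]},{"grip":0,"linear":[-3.5,44.5,92],"rot":[0,0,0]}]'

```text
clock: 4.42
position: [531.7, 13.0, 120.0]
ee_rot: [-0.267, 0.964, -0.0, 0.001]
contact_force: [-0.0, -0.2, -0.7]
gripper_width: -0.2
grasp_force: 0.0
```

```bash
python3 b.py w2.png
```

```text
4.425 [531.71114221  13.01524812 120.01616687]
boom_base [129.4 165.4] 0.16 [586.3 -97.9   0. ]
button_top [256.1 232.7] 0.62 [532.8  14.8 125.5]
knob_grip [112. 240.] 0.65 [576.2 -56.5 134. ]
lens [ 98.6 200.4] 0.8 [594.4 -90.   71. ]
pointer_tip [127.7 165.2] 0.64 [544.9 -75.  100. ]
rider_line [ 20.1 160.9] 0.71 [ 577.5 -134.4  100. ]
rider_line [109.8 243.4] 0.43 [603.5 -62.9 100. ]
```

View pics/w2.png

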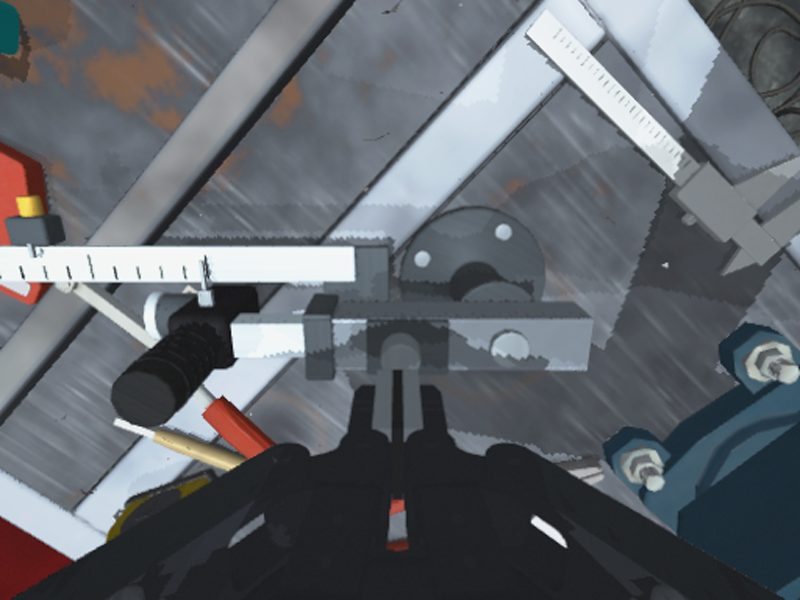

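The fingertips sit on the button, at (256,230) px. I'll press further until it bottoms out.

>>> arm_command --rows '[{"grip":0,"linear":[0,0,1],"rot":[0,0,0]},{"grip":0,"linear":[0,0,2],"rot":[0,0,0]},{"grip":0,"linear":[0,0,3],"rot":[0,0,0]},{"grip":0,"linear":[0,0,3],"rot":[0,0,0]}]'

```text
clock: 5.32
position: [531.2, 13.0, 116.3]
ee_rot: [-0.268, 0.964, -0.0, -0.0]
contact_force: [-0.4, -0.5, 0.5]
gripper_width: 0.0
grasp_force: 0.0
```

>>> arm_command --rows '[{"grip":0,"linear":[0,0,1],"rot":[0,0,0]},{"grip":0,"linear":[0,0,2],"rot":[0,0,0]},{"grip":0,"linear":[0,0,2],"rot":[0,0,0]}]'

```text
clock: 5.7
position: [531.2, 13.0, 114.3]
ee_rot: [-0.268, 0.964, -0.0, -0.0]
contact_force: [0.3, 0.2, 0.4]
gripper_width: -0.1
grasp_force: 0.0
```

```bash
python3 - <<'E'
from h import *
s=arm.read_state();p=imaging.get_image("wrist");print(s["position"],s["contact_force"])
print(proj(p,[s["position"],[531,13,125],[505.5,52,0]],s))
cv2.imwrite("pics/w3.png",cv2.resize(p["frame"][170:320,150:350,::-1],(800,600),interpolation=cv2.INTER_CUBIC))
S=imaging.get_image("scene");cv2.imwrite("pics/s3.png",cv2.resize(S["frame"][150:300,150:350,::-1],(800,600),interpolation=cv2.INTER_CUBIC))
E
```

```text
[531.18442989  13.03916685 114.34449359] [0.30273285 0.15161599 0.43094681]
[[254.4641395  226.15885882]
 [254.59645381 233.45979433]
 [301.83431635 175.50045961]]
```

View pics/w3.png

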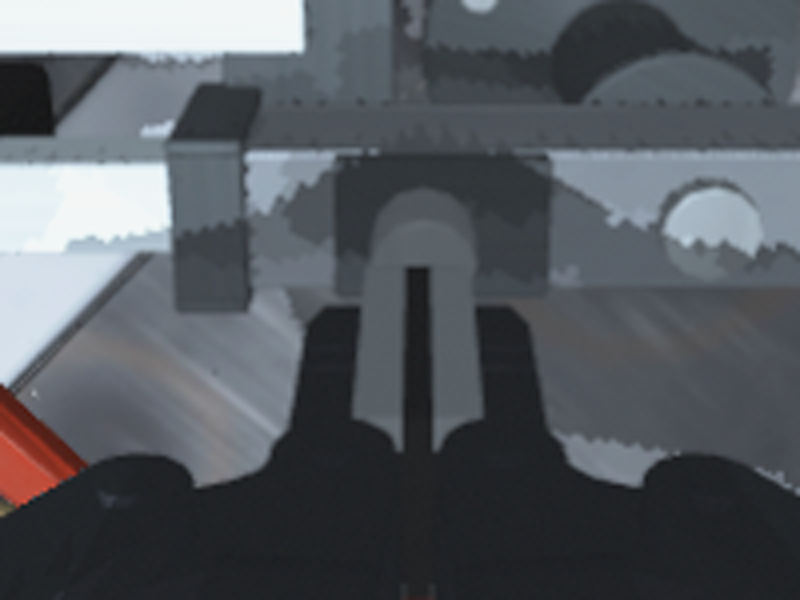

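View pics/s3.png

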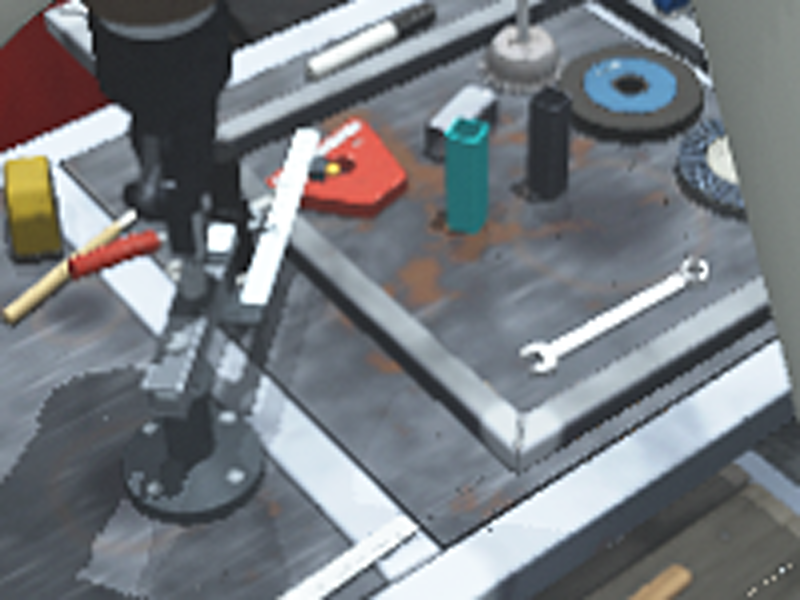

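The wrist crop shows the fingertips partly covering the button, yet I read no force. I'll lift and check the button's height from a clear view.

>>> arm_command --rows '[{"grip":0,"linear":[0,0,-30],"rot":[0,0,0]},{"grip":0,"linear":[-40,0,-40],"rot":[0,0,0]},{"grip":0,"linear":[-40,0,-40],"rot":[0,0,0]}]'

```text
clock: 6.18
position: [568.0, 34.9, 155.4]
ee_rot: [-0.268, 0.963, -0.0, 0.002]
contact_force: [-0.7, 0.2, -0.1]
gripper_width: -0.2
grasp_force: 0.0
```

```bash
python3 - <<'E'
from h import *
s=arm.read_state();p=imaging.get_image("wrist");print(s["position"],s["contact_force"])
for q in("button_top","knob_grip","pointer_tip","rider_line"):
    for r in models.tip_of(p,q)[:2]: print(q,r)
d=R.from_euler('z',-1.04).apply([1,0,0])
f=cv2.resize(p["frame"][:,:,::-1],None,fx=4,fy=4,interpolation=cv2.INTER_CUBIC)
b=np.array(proj(p,[[532,14,120]],s)[0]).astype(int)
for z,c in((125.5,(0,0,255)),(118.5,(0,255,0)),(109,(255,0,0))):
    a=np.linspace(0,2*np.pi,60); X=np.stack([532+8*np.cos(a),14+8*np.sin(a),0*a+z],1)
    cv2.polylines(f,[np.int32(proj(p,X,s)*4+2)],True,c,1)
cv2.imwrite("pics/w4.png",f[b[1]*4-240:b[1]*4+240,b[0]*4-320:b[0]*4+320])
E
```

```text
[567.96003035  34.8599617  155.39165438] [-0.69801038  0.19991955 -0.13869184]
button_top {'pixel': [255.4, 149.7], 'score': 0.78}
knob_grip {'pixel': [126.0, 155.0], 'score': 0.59}
pointer_tip {'pixel': [140.5, 94.3], 'score': 0.69}
pointer_tip {'pixel': [1.3, 82.2], 'score': 0.33}
rider_line {'pixel': [40.2, 92.5], 'score': 0.58}
```

View pics/w4.png

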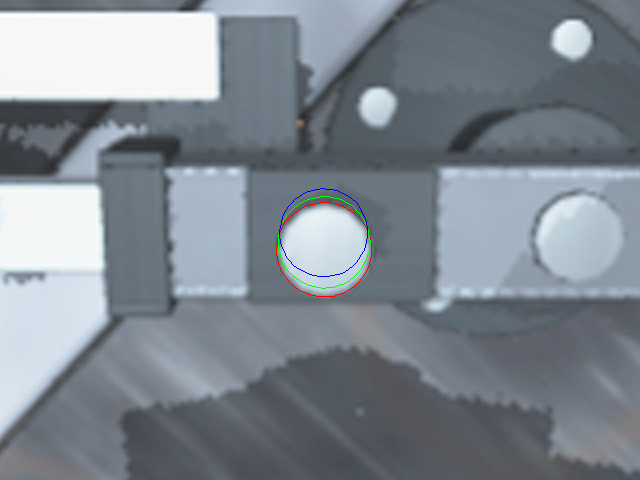

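>>> arm_command --rows '[{"grip":0,"linear":[43,0,0],"rot":[0,0,0]},{"grip":0,"linear":[43,0,30],"rot":[0,0,0]},{"grip":0,"linear":[43,0,38],"rot":[0,0,0]},{"grip":0,"linear":[43,0,40],"rot":[0,0,0]},{"grip":0,"linear":[43,0,41],"rot":[0,0,0]},{"grip":0,"linear":[43,0,42],"rot":[0,0,0]}]'

```text
clock: 7.18
position: [529.3, 11.7, 113.0]
ee_rot: [-0.268, 0.963, -0.0, 0.001]
contact_force: [0.0, 0.9, -0.4]
gripper_width: 0.0
grasp_force: 0.0
```

>>> arm_command --rows '[{"grip":0,"linear":[0,0,1.5],"rot":[0,0,0]},{"grip":0,"linear":[0,0,2.5],"rot":[0,0,0]},{"grip":0,"linear":[0,0,2.5],"rot":[0,0,0]}]'

```text
clock: 7.55
position: [528.7, 11.5, 109.9]
ee_rot: [-0.268, 0.964, 0.0, -0.0]
contact_force: [-0.5, -0.8, 0.4]
gripper_width: -0.2
grasp_force: 0.0
```

```bash
python3 - <<'E'
from h import *
s=arm.read_state();p=imaging.get_image("wrist");S=imaging.get_image("scene");print(s["position"],s["contact_force"],s["wrist_torque"],s["gripper_width"],np.round(s["joint_efforts"],1))
T=np.linalg.inv(np.array(p["T_tool_cam"]));k,d=K(p)
print(cv2.projectPoints(np.array([[0,0,0],[11,0,0],[-11,0,0],[0,0,-14],[11,0,-14],[11,0,-40.]]),cv2.Rodrigues(T[:3,:3])[0],T[:3,3],k,d)[0][:,0].round(1))
f=np.hstack([cv2.resize(p["frame"][180:280,200:310,::-1],(400,364),interpolation=cv2.INTER_CUBIC),cv2.resize(S["frame"][180:260,170:250,::-1],(364,364),interpolation=cv2.INTER_CUBIC)])
print(proj(S,[s["position"],[532,14,125.5],[532,14,118.5]]))
cv2.imwrite("pics/w5.png",f)
E
```

```text
[528.65559503  11.50588736 109.92205587] [-0.47370778 -0.75605802  0.35533887] [-0.01809108  0.00645338 -0.0161587 ] -0.1869190388316396 [  0.  -32.5  15.9   3.5   0.    0. ]
[[254.5 226.2]
 [254.5 209.7]
 [254.5 242. ]
 [254.5 236.3]
 [254.5 218.8]
 [254.6 240. ]]
[[199.0671058  223.19205037]
 [196.71356883 218.39142086]
 [197.00980981 220.54108384]]
```

View pics/w5.png

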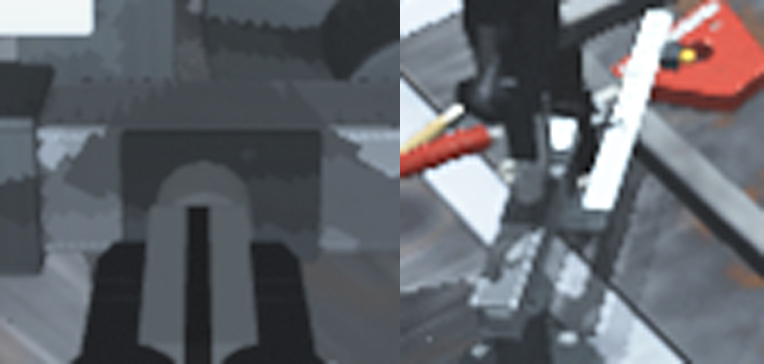

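>>> arm_command --rows '[{"grip":0,"linear":[0,0,1],"rot":[0,0,0]},{"grip":0,"linear":[0,0,2],"rot":[0,0,0]},{"grip":0,"linear":[0,0,2.5],"rot":[0,0,0]}]'

```text
clock: 8.02
position: [528.6, 11.5, 107.3]
ee_rot: [-0.268, 0.964, 0.0, -0.0]
contact_force: [0.2, 0.0, -0.2]
gripper_width: -0.1
grasp_force: 0.0
```

>>> arm_command --rows '[{"grip":0,"linear":[0,0,1],"rot":[0,0,0]},{"grip":0,"linear":[0,0,2],"rot":[0,0,0]},{"grip":0,"linear":[0,0,3],"rot":[0,0,0]},{"grip":0,"linear":[0,0,3],"rot":[0,0,0]}]'

```text
clock: 8.52
position: [528.6, 11.5, 104.3]
ee_rot: [-0.268, 0.964, -0.0, -0.0]
contact_force: [-0.2, 0.2, -0.5]
gripper_width: -0.3
grasp_force: 0.0
```

```bash
python3 - <<'E'
from h import *
s=arm.read_state();p=imaging.get_image("wrist");S=imaging.get_image("scene");T=imaging.get_image("top");print(s["position"],s["contact_force"])
print(proj(T,[s["position"],[532,14,118]]),proj(S,[s["position"]]))
c=lambda f,x,y,h:cv2.resize(f[y-h:y+h,x-h:x+h,::-1],(400,400),interpolation=cv2.INTER_CUBIC)
# unobstructed reference: start picture
a=cv2.imread("pics/scene0.png")[:,:,::-1]
f=np.vstack([np.hstack([c(p["frame"],255,225,50),c(S["frame"],205,215,30)]),np.hstack([c(T["frame"],185,185,35),c(a,205,215,30)])])
cv2.imwrite("pics/w6.png",cv2.resize(f,(600,600)))
E
```

```text
[528.61174562  11.48027348 104.32183672] [-0.16352488  0.23380775 -0.52752736]
[[183.96213133 184.51725336]
 [181.67407248 182.07817083]] [[199.31493428 224.8829268 ]]
```

View pics/w6.png

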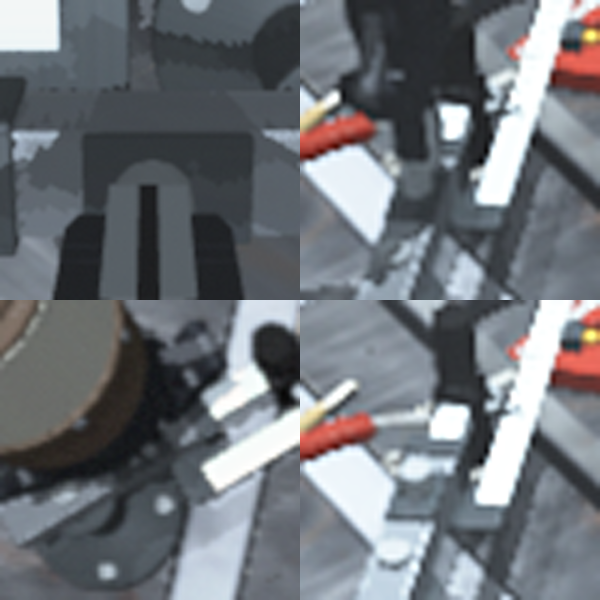

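The scene crop shows the fingertips right above the button, and the wrist view shows them still closing in on it. The fingers appear to end about 14 mm short of the nominal TCP, so I'll keep going down in small steps.

>>> arm_command --rows '[{"grip":0,"linear":[0,0,1],"rot":[0,0,0]},{"grip":0,"linear":[0,0,2],"rot":[0,0,0]},{"grip":0,"linear":[0,0,2],"rot":[0,0,0]}]'

```text
clock: 9.05
position: [528.6, 11.5, 102.3]
ee_rot: [-0.268, 0.964, 0.0, -0.0]
contact_force: [0.6, -1.4, -0.2]
gripper_width: -0.3
grasp_force: 0.0
```

>>> arm_command --rows '[{"grip":0,"linear":[0,0,1],"rot":[0,0,0]},{"grip":0,"linear":[0,0,2],"rot":[0,0,0]},{"grip":0,"linear":[0,0,3],"rot":[0,0,0]}]'

```text
clock: 9.43
position: [528.7, 11.5, 99.4]
ee_rot: [-0.268, 0.964, 0.0, -0.0]
contact_force: [0.4, 0.7, 0.8]
gripper_width: -0.2
grasp_force: 0.0
```

>>> arm_command --rows '[{"grip":0,"linear":[0,0,1],"rot":[0,0,0]},{"grip":0,"linear":[0,0,2],"rot":[0,0,0]},{"grip":0,"linear":[0,0,3],"rot":[0,0,0]}]'

```text
clock: 9.8
position: [528.7, 11.5, 96.5]
ee_rot: [-0.268, 0.964, -0.0, -0.0]
contact_force: [-1.9, -0.4, 2.6]
gripper_width: 0.1
grasp_force: 1.4
```

```bash
python3 - <<'E'
from h import *
s=arm.read_state();p=imaging.get_image("wrist");S=imaging.get_image("scene");print(s["position"],s["contact_force"])
save(p,"w7raw.png");save(S,"s7raw.png")
for q in("button_top","knob_grip"):
  for n,i in(("w",p),("s",S)): print(q,n,models.tip_of(i,q)[:2])
c=lambda f,x,y,h:cv2.resize(f[y-h:y+h,x-h:x+h,::-1],(400,400),interpolation=cv2.INTER_LANCZOS4)
f=np.hstack([c(p["frame"],255,225,32),c(S["frame"],200,215,22)])
f=cv2.convertScaleAbs(f,alpha=1.8)
cv2.imwrite("pics/w7.png",f)
E
```

```text
[528.71179951  11.50302958  96.48082757] [-1.86635598 -0.40951356  2.56512024]
button_top w []
button_top s [{'pixel': [196.7, 268.0], 'score': 0.73}]
knob_grip w [{'pixel': [88.3, 268.3], 'score': 0.57}]
knob_grip s [{'pixel': [205.5, 192.9], 'score': 0.68}]
```

View pics/w7.png

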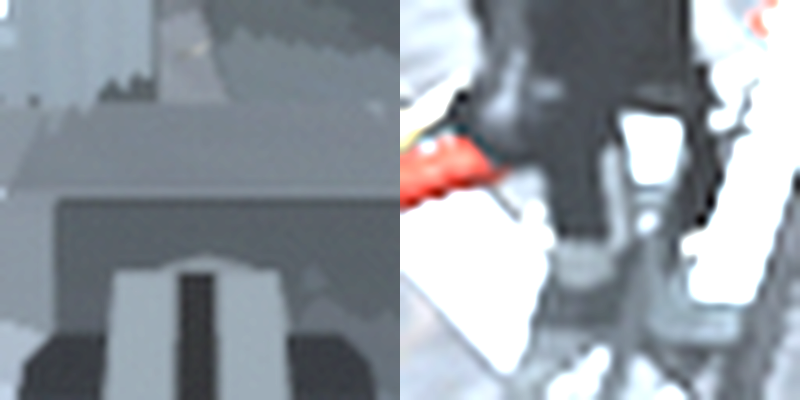

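Contact now: 2.6 N, with the fingertips on the button, so they end well behind the nominal TCP. I'll press on until it hits its stop.

>>> arm_command --rows '[{"grip":0,"linear":[0,0,1],"rot":[0,0,0]},{"grip":0,"linear":[0,0,2],"rot":[0,0,0]},{"grip":0,"linear":[0,0,3],"rot":[0,0,0]},{"grip":0,"linear":[0,0,4],"rot":[0,0,0]}]'

```text
clock: 10.6
position: [528.8, 11.5, 92.5]
ee_rot: [-0.268, 0.964, -0.0, 0.0]
contact_force: [-1.1, -0.3, 2.1]
gripper_width: 0.0
grasp_force: 1.4
```

>>> arm_command --rows '[{"grip":0,"linear":[0,0,1],"rot":[0,0,0]},{"grip":0,"linear":[0,0,2],"rot":[0,0,0]},{"grip":0,"linear":[0,0,3],"rot":[0,0,0]}]'

```text
clock: 10.98
position: [528.8, 11.5, 89.5]
ee_rot: [-0.268, 0.964, -0.0, 0.0]
contact_force: [-3.1, 1.2, 8.5]
gripper_width: -0.1
grasp_force: 4.3
```

>>> arm_command --rows '[{"grip":0,"linear":[0,0,0.7],"rot":[0,0,0]},{"grip":0,"linear":[0,0,0.7],"rot":[0,0,0]}]'

```text
clock: 11.22
position: [528.8, 11.5, 89.5]
ee_rot: [-0.268, 0.963, -0.0, 0.0]
contact_force: [-3.0, 0.1, 7.7]
gripper_width: -0.4
grasp_force: 3.6
```

Bottomed out: z stopped at 89.5 with the force up, about 7 mm of travel. So the shut tips lie about 29 mm behind the nominal TCP, and I'll allow for that when gripping the knob at about (575.5,-59).

>>> arm_command --rows '[{"grip":0,"linear":[0,0,-40],"rot":[0,0,0]},{"grip":0.7,"linear":[0,0,-65],"rot":[0,0,0]},{"grip":0.7,"linear":[-1.5,-40,-65],"rot":[0,0,0]},{"grip":0.7,"linear":[-3.5,-84.5,-65],"rot":[0,0,0]},{"grip":0.7,"linear":[-3.5,-84.5,-65],"rot":[0,0,0]},{"grip":0.7,"linear":[-3.5,-84.5,-65],"rot":[0,0,0]}]'

```text
clock: 11.98
position: [574.7, -59.0, 152.9]
ee_rot: [-0.267, 0.964, 0.0, -0.001]
contact_force: [-0.5, 0.5, -0.7]
gripper_width: 59.5
grasp_force: 0.0
```

```bash
python3 b.py w8.png; python3 - <<'E'
from h import *
s=arm.read_state();print(s["position"],s["gripper_width"])
S=imaging.get_image("scene")
print(models.spot_in(S,"knob_grip"),models.spot_in(S,"tall_tube"))
E
```

```text
11.975 [574.65502936 -59.00964645 152.91723425]
boom_base [372. 164.] 0.91 [504.1  49.3   0. ]
button_top [371.2 209.6] 0.93 [531.8  11.7 125.5]
knob_grip [256.4 218.2] 0.68 [576.2 -56.4 134. ]
lens [214.1 190.2] 0.92 [595.3 -88.   71. ]
pointer_tip [256.1 155.8] 0.84 [544.9 -75.3 100. ]
tube_mid [92.3 16.6] 0.8 [ 525.3 -243.2   42.5]
[575.1525635  -58.62545806 153.93904778] 59.71868347037728
[{'rect': [190.2, 184.5, 214.0, 248.0], 'score': 0.82}] [{'rect': [282.3, 171.6, 290.9, 196.9], 'score': 0.83}, {'rect': [262.6, 180.4, 272.4, 209.1], 'score': 0.78}, {'rect': [255.4, 173.0, 276.5, 186.1], 'score': 0.68}]
```

View pics/w8.png

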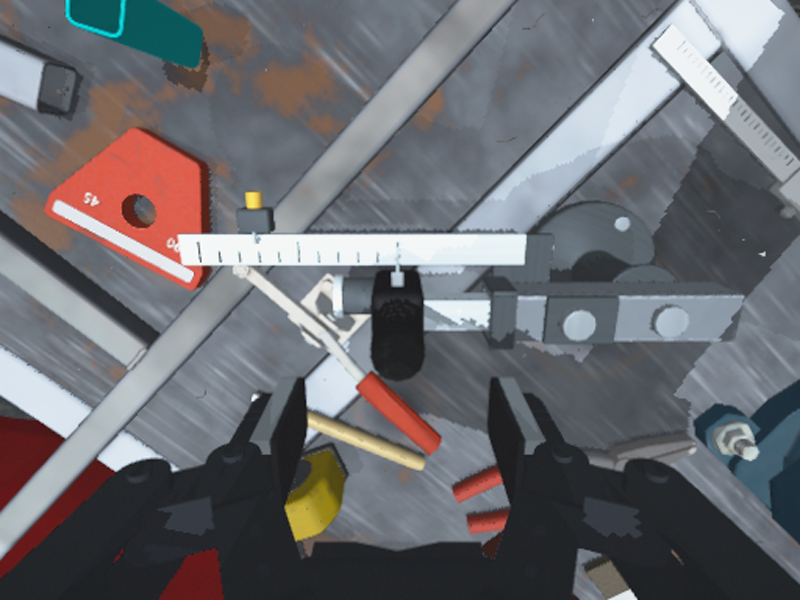

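The wrist view shows the knob centred between the open fingers at about (254,210) px. The pointer is near (255,160) and the rider line near (164,152), seven 10 mm divisions apart. That uses up my picture allowance, so I'll go by numbers from here. Lowering and gripping.

>>> arm_command --rows '[{"grip":0.7,"linear":[-1,0,50],"rot":[0,0,0]},{"grip":0.7,"linear":[-1,0,66],"rot":[0,0,0]},{"grip":0.7,"linear":[-1,0,67.5],"rot":[0,0,0]},{"grip":0.7,"linear":[-1,0,67.5],"rot":[0,0,0]}]'

```text
clock: 13.02
position: [577.3, -58.6, 87.6]
ee_rot: [-0.268, 0.963, -0.0, 0.001]
contact_force: [1.2, -1.1, 0.2]
gripper_width: 59.7
grasp_force: 0.0
```

```bash
python3 b.py w9.png; python3 - <<'E'
from h import *
f=cv2.imread("pics/w8.png",0).astype(float)
for r in(245,250,255,260): 
    from scipy.signal import find_peaks
    x=f[r-2:r+3,185:525].mean(0); pk,_=find_peaks(-x,prominence=20); print(r,pk+185)
g=f[230:242,240:275]; print(np.round(g[:, ::2]).astype(int))
S=imaging.get_image("scene");T=imaging.get_image("top")
for n,p in(("s",S),("t",T)):
    print(n,[(np.round(r["rect"]),round(r["score"],2)) for r in models.spot_in(p,"tall_tube")],[(r["pixel"],round(r["score"],2)) for r in models.tip_of(p,"tube_mid")])
# dark tube template: predicted columns
print(proj(T,[[508,-312,85],[508,-312,0],[517,-319,42]]).round(1),proj(S,[[508,-312,85],[508,-312,0],[517,-319,42]]).round(1))
E
```

```text
13.025 [577.29147186 -58.59678453  87.56832701]
boom_base [400.4 179.7] 0.55 [506.1  49.8   0. ]
button_top [419.4 252. ] 0.76 [531.9   9.7 125.5]
knob_grip [255.4 267.2] 0.65 [577.1 -58.2 134. ]
lens [203.4 214.5] 0.77 [594.3 -88.6  71. ]
pointer_tip [258.  176.2] 0.9 [545.8 -75.4 100. ]
pointer_tip [ 58.  132.7] 0.15 [ 579.5 -176.3  100. ]
rider_line [131. 173.] 0.63 [ 579.9 -135.5  100. ]
245 [198 297 397]
250 [199 219 299]
255 [199 219 239 259 278 299 318 338 358 377 399]
260 [200 220 239 260 279 299 319 338 358 377 397]
[[106 106 107 108 110 110 111 111 111 112 112 112 112 112  93  62  52 140]
 [ 99 101 102 103 104 103 131 125 106 106 106 107 105 105  84  88 112 163]
 [ 93  94  91  91  90  85 156 159 102  91  90  90  95  99  82 107 148 156]
 [101 101  92  91  87  79 175 192 105  84  84  82  98 106  98 114 141 136]
 [178 178 174 173 171 167 207 208 138 156 159 161 176 181 179 184 194 188]
 [246 245 246 246 246 248 233 212 179 217 232 237 245 246 246 244 242 242]
 [245 245 245 245 246 246 240 212 202 208 240 244 245 245 245 245 245 245]
 [247 247 247 247 248 248 243 213 205 182 224 250 247 247 247 247 247 247]
 [246 246 246 246 246 246 243 215 186 160 199 251 246 246 246 246 246 246]
 [246 246 246 246 246 246 242 216 164 166 187 251 246 246 246 246 246 246]
 [246 246 246 246 246 246 243 220 157 172 211 249 246 246 246 246 246 246]
 [246 246 246 246 246 246 243 225 165 176 246 246 246 246 246 246 246 246]]
s [(array([261., 180., 275., 208.]), 0.56)] [([283.7, 182.5], 0.81), ([265.3, 192.9], 0.65)]
t [(array([289., 181., 301., 198.]), 0.62)] [([320.1, 199.5], 0.55), ([293.0, 190.0], 0.53), ([367.4, 244.6], 0.18)]
[[327.2 193. ]
 [320.8 197.3]
 [326.6 191.5]] [[285.  172.8]
 [284.2 195.7]
 [283.5 182.3]]
```

I'll take one quick look from above the target tube so the aim is good, then come back.

>>> arm_command --rows '[{"grip":0.7,"linear":[0,0,-60],"rot":[0,0,0]},{"grip":0.7,"linear":[20,-20,-100],"rot":[0,0,0]},{"grip":0.7,"linear":[60,-65,-110],"rot":[0,0,0]},{"grip":0.7,"linear":[100,-110,-110],"rot":[0,0,0]},{"grip":0.7,"linear":[135,-150,-110],"rot":[0,0,0]},{"grip":0.7,"linear":[160,-174,-110],"rot":[0,0,0]},{"grip":0.7,"linear":[160,-174,-110],"rot":[0,0,0]},{"grip":0.7,"linear":[160,-174,-110],"rot":[0,0,0]}]'

```text
clock: 14.72
position: [528.8, -289.8, 196.1]
ee_rot: [-0.268, 0.964, 0.0, -0.0]
contact_force: [-0.0, 0.4, 0.1]
gripper_width: 60.0
grasp_force: 0.0
```

```bash
python3 - <<'E'
from h import *
s=arm.read_state();p=imaging.get_image("wrist");save(p,"tube.png");print(s["position"])
for r in models.tip_of(p,"tube_mid"): print("mid",r["pixel"],r["score"],atz(p,r["pixel"],42.5,s).round(1))
for r in models.spot_in(p,"tall_tube"): 
    l,t,rr,b=r["rect"]; print("rect",np.round(r["rect"]),r["score"],p["frame"][int((t+b)/2),int((l+rr)/2)])
print(proj(p,[[508,-312,85],[508,-312,0],[526,-243,85]],s))
T=imaging.get_image("top");S=imaging.get_image("scene")
print([(r["pixel"],r["score"]) for r in models.tip_of(T,"tube_mid")],[(r["pixel"],r["score"]) for r in models.tip_of(S,"tube_mid")])
E
```

```text
[ 528.76230387 -289.84239608  196.09244432]
mid [250.7, 136.6] 0.67 [ 501.3 -310.8   42.5]
mid [292.0, 187.1] 0.65 [ 525.8 -241.8   42.5]
rect [232. 121. 269. 159.] 0.83 [108 109 114]
rect [276. 165. 314. 212.] 0.68 [ 10 106 111]
[[245.48333952 148.358353  ]
 [247.33762674 136.03369891]
 [296.01857438 199.36092199]]
[([324.6, 198.6], 0.65), ([292.7, 189.8], 0.42)] [([265.0, 192.6], 0.56), ([286.5, 186.3], 0.49)]
```

The target is at about (501,-312), so the aim yaw is about -1.585 and the swing about -0.55 rad. Going back to grip the knob.

>>> arm_command --rows '[{"grip":0.7,"linear":[-40,44,0],"rot":[0,0,0]},{"grip":0.7,"linear":[-82,88,0],"rot":[0,0,0]},{"grip":0.7,"linear":[-122,132,0],"rot":[0,0,0]},{"grip":0.7,"linear":[-160,174,20],"rot":[0,0,0]},{"grip":0.7,"linear":[-160,174,50],"rot":[0,0,0]},{"grip":0.7,"linear":[-160,174,100],"rot":[0,0,0]},{"grip":0.7,"linear":[-160,174,110],"rot":[0,0,0]},{"grip":0.7,"linear":[-160,174,110],"rot":[0,0,0]},{"grip":0.15,"linear":[-160,174,110],"rot":[0,0,0]},{"grip":0.15,"linear":[-160,174,110],"rot":[0,0,0]}]'

```text
clock: 16.32
position: [577.2, -58.6, 88.0]
ee_rot: [-0.268, 0.964, -0.0, 0.002]
contact_force: [-0.8, -0.3, -0.2]
gripper_width: 24.1
grasp_force: 0.0
```

>>> arm_command --rows '[{"grip":0,"linear":[0,0,0],"rot":[0,0,0]},{"grip":0,"linear":[0,0,0],"rot":[0,0,0]},{"grip":0,"linear":[0,0,0],"rot":[0,0,0]},{"grip":0,"linear":[0,0,0],"rot":[0,0,0]}]'

```text
clock: 16.82
position: [577.0, -58.3, 88.1]
ee_rot: [-0.268, 0.963, -0.0, 0.001]
contact_force: [-1.7, 1.4, 5.6]
gripper_width: 20.8
grasp_force: 58.4
```

```bash
cat > c.py <<'E'
from h import *
s=arm.read_state();print(s["clock"],s["position"].round(1) if hasattr(s["position"],"round") else s["position"],np.round(s["ee_rot"],3),s["contact_force"],s["gripper_width"],s["grasp_force"])
w=imaging.get_image("wrist")
for q,z in(("button_top",118.5),("knob_grip",134),("lens",71),("pointer_tip",105),("rider_line",105),("boom_base",0)):
    for r in models.tip_of(w,q)[:1]: print(q,np.round(r["pixel"],1),round(r["score"],2),atz(w,r["pixel"],z,s).round(1))
E
python3 c.py
```

```text
16.825 [577.  -58.3  88.1] [-0.268  0.963 -0.     0.001] [-1.7417766   1.40728055  5.62406726] 20.817725412409782 58.37727248668671
button_top [418.7 251.5] 0.68 [532.8  15.6 118.5]
knob_grip [256.1 269. ] 0.75 [577.7 -57.  134. ]
lens [203.7 215. ] 0.96 [594.4 -87.9  71. ]
pointer_tip [254.7 176. ] 0.92 [545.2 -77.3 105. ]
rider_line [128.7 174.9] 0.95 [ 579.2 -134.8  105. ]
boom_base [403.6 178.7] 0.66 [503.6  52.3   0. ]
```

```bash
cat > arc.py <<'E'
from h import *
import sys
ax,ay,rad,tgt,n=map(float,sys.argv[1:6])
s=arm.read_state();r=R.from_quat(s["ee_rot"]);p=np.array(s["position"]);v=p[:2]-[ax,ay];a0=np.arctan2(v[1],v[0]);r0=np.hypot(*v);print(a0,r0)
x=r.apply([1,0,0]);print("tool yaw+pi/2",np.arctan2(x[1],x[0])+np.pi/2)
for i in range(1,int(n)+1):
    a=a0+(tgt-a0)*i/n; q=r0+(rad-r0)*i/n
    d=np.array([ax+q*np.cos(a),ay+q*np.sin(a),p[2]])-p; print(np.round(r.inv().apply(d),1).tolist(),round(-(a-a0),3))
E
python3 arc.py 507 52 130.2 -1.585 10
```

```text
-1.005452723106805 130.6227720874567
tool yaw+pi/2 -1.028720737805807
[7.6, 0.1, -0.0] 0.058
[15.1, 0.6, -0.0] 0.116
[22.6, 1.6, -0.1] 0.174
[30.0, 3.0, -0.1] 0.232
[37.4, 4.8, -0.1] 0.29
[44.6, 7.0, -0.1] 0.348
[51.7, 9.7, -0.1] 0.406
[58.6, 12.7, -0.2] 0.464
[65.3, 16.2, -0.2] 0.522
[71.8, 20.0, -0.2] 0.58
```

>>> arm_command --rows '[{"grip":0,"linear":[4,0,0],"rot":[0,0,0.03]},{"grip":0,"linear":[11,0.4,0],"rot":[0,0,0.085]},{"grip":0,"linear":[19,1.1,0],"rot":[0,0,0.145]},{"grip":0,"linear":[26.3,2.3,0],"rot":[0,0,0.203]},{"grip":0,"linear":[33.7,3.9,0],"rot":[0,0,0.261]},{"grip":0,"linear":[37.4,4.8,0],"rot":[0,0,0.29]},{"grip":0,"linear":[37.4,4.8,0],"rot":[0,0,0.29]}]'

```text
clock: 18.05
position: [542.5, -73.4, 88.1]
ee_rot: [-0.126, 0.992, 0.0, 0.002]
contact_force: [-0.8, 3.0, 6.8]
gripper_width: 20.7
grasp_force: 58.4
```

```bash
python3 c.py; python3 arc.py 507 52 130.2 -1.585 5
```

```text
18.05 [542.5 -73.4  88.1] [-0.126  0.992  0.     0.002] [-0.79605587  2.99875999  6.77896776] 20.71727205816121 58.4322452545166
button_top [419.  254.3] 0.73 [522.8  11.2 118.5]
knob_grip [257.8 269.8] 0.81 [543.7 -71.1 134. ]
lens [205.2 213.9] 0.68 [ 549.6 -105.6   71. ]
rider_line [130.8 173.1] 0.71 [ 521.4 -146.   105. ]
boom_base [402.7 177. ] 0.77 [502.6  52.6   0. ]
-1.2942347540233594 130.3217247351644
tool yaw+pi/2 -1.318381222479931
[7.6, 0.1, -0.0] 0.058
[15.1, 0.6, -0.0] 0.116
[22.7, 1.5, -0.1] 0.174
[30.1, 2.9, -0.1] 0.233
[37.5, 4.7, -0.1] 0.291
```

>>> arm_command --rows '[{"grip":0,"linear":[4,0,0],"rot":[0,0,0.03]},{"grip":0,"linear":[11,0.4,0],"rot":[0,0,0.085]},{"grip":0,"linear":[19,1.1,0],"rot":[0,0,0.145]},{"grip":0,"linear":[26.5,2.3,0],"rot":[0,0,0.204]},{"grip":0,"linear":[33.9,3.8,0],"rot":[0,0,0.262]},{"grip":0,"linear":[37.5,4.7,0],"rot":[0,0,0.29]},{"grip":0,"linear":[37.5,4.7,0],"rot":[0,0,0.29]},{"grip":0,"linear":[37.5,4.7,0],"rot":[0,0,0.29]}]'

```text
clock: 19.4
position: [505.4, -78.1, 88.0]
ee_rot: [0.019, 1.0, 0.0, 0.002]
contact_force: [-1.1, 3.9, 6.4]
gripper_width: 20.6
grasp_force: 58.5
```

```bash
python3 c.py; python3 - <<'E'
from h import *
from scipy.optimize import least_squares
s=arm.read_state()
P=np.array([[577,-58.3],[542.5,-73.4],s["position"][:2]])
for rad in(129.5,130,130.7):
    f=least_squares(lambda a:np.hypot(*(P-a).T)-rad,[507,52]);a=f.x;d=P[-1]-a;t=np.array([501.3,-311.5])-a
    print(rad,a.round(1),f.fun.round(2),"boom yaw",np.arctan2(d[1],d[0]),"target yaw",np.arctan2(t[1],t[0]))
for n in("top","scene","wrist"):
    p=imaging.get_image(n)
    for q,z in(("tube_mid",42.5),("lens",71),("knob_grip",134),("button_top",118.5),("boom_base",0)):
        for r in models.tip_of(p,q)[:2]: print(n,q,np.round(r["pixel"],1),round(r["score"],2),atz(p,r["pixel"],z,s).round(1))
E
```

```text
19.4 [505.4 -78.1  88. ] [0.019 1.    0.    0.002] [-1.13674512  3.90980899  6.35276951] 20.560872633840493 58.52848827838898
button_top [419.8 250.5] 0.77 [508.4   9.  118.5]
knob_grip [256.4 265. ] 0.94 [504.5 -76.6 134. ]
lens [203.5 213.8] 0.58 [ 502.9 -111.8   71. ]
pointer_tip [253.9 177.1] 0.93 [469.  -76.5 105. ]
rider_line [127.1 171.1] 0.71 [ 463.3 -143.1  105. ]
boom_base [404.4 181.4] 0.98 [507.3  56.4   0. ]
129.5 [508.2  51.4] [ 0.02 -0.05  0.02] boom yaw -1.5918888325089176 target yaw -1.5896947565587065
130 [508.   51.9] [ 0.02 -0.03  0.02] boom yaw -1.5907546378745376 target yaw -1.5892920209424204
130.7 [507.8  52.6] [ 0.01 -0.01  0.01] boom yaw -1.5891815272198229 target yaw -1.5887301647727756
top tube_mid [321.9 196.1] 0.56 [ 506.  -307.3   42.5]
top tube_mid [292.7 188.1] 0.48 [ 526.2 -237.7   42.5]
top lens [238.7 200.3] 0.51 [ 495.2 -109.    71. ]
top knob_grip [224.7 193.4] 0.39 [503.7 -81.6 134. ]
top knob_grip [324.6 198.5] 0.37 [ 490.  -296.4  134. ]
top button_top [285.3 248.8] 0.2 [ 383.7 -210.6  118.5]
top boom_base [174.2 199.6] 0.59 [506.8  54.8   0. ]
scene tube_mid [263.6 193. ] 0.78 [ 531.4 -242.4   42.5]
scene tube_mid [285.  182.3] 0.65 [ 513.3 -321.3   42.5]
scene lens [240.5 213.6] 0.69 [ 502.9 -110.1   71. ]
scene knob_grip [232.6 200.9] 0.9 [501.  -81.5 134. ]
scene button_top [208.4 223.7] 0.4 [502.6   4.7 118.5]
scene boom_base [199.1 265.4] 0.77 [510.   45.5   0. ]
scene boom_base [229.9 199.9] 0.68 [ 622.7 -195.6    0. ]
wrist tube_mid [ 42.5 232.7] 0.82 [ 525.6 -244.6   42.5]
wrist lens [202.4 216.3] 0.71 [ 504.7 -112.7   71. ]
wrist knob_grip [255.1 267.2] 0.95 [505.7 -77.3 134. ]
wrist button_top [421.9 252.5] 0.91 [509.6  10.3 118.5]
wrist boom_base [401.2 179.3] 0.79 [505.2  53.4   0. ]
```

The circle fit agrees well: axis (508,52), boom yaw -1.590. I'll refine the tube position from the rectangles already seen before finalising the aim.

```bash
python3 - <<'E'
from h import *
from scipy.optimize import least_squares
w=imaging.get_image("wrist");S=imaging.get_image("scene");T=imaging.get_image("top")
s0=dict(position=[528.76,-289.84,196.09],ee_rot=[-0.268,0.964,0,0])
img=cv2.imread("pics/tube.png"); print("hole/patch:"); 
def box(v):
    c,n=np.cos(v[2]),np.sin(v[2]);h=12.5
    return np.array([[v[0]+c*a-n*b,v[1]+n*a+c*b,z] for a in(-h,h) for b in(-h,h) for z in(0,85)])
def bb(P): return np.r_[P.min(0),P.max(0)]
def res(v,which):
    o=[]
    if "w" in which:o+=list(bb(proj(w,box(v),s0))-[232,121,269,159])
    if "s" in which:o+=list((bb(proj(S,box(v)))-[281.8,172,290,198.5]))
    return o
for wh in("w","ws"):
    for y0 in(0,.4,.8,1.2):
        f=least_squares(res,[503,-311,y0],args=(wh,),diff_step=1e-3);print(wh,f.x.round(2),np.round(f.fun,1),round(f.cost,1))
# dark pixels in the tube picture
g=cv2.cvtColor(img,cv2.COLOR_BGR2GRAY)[112:168:3,222:280:3];print(g)
E
```

```text
hole/patch:
w [ 5.0182e+02 -3.0971e+02  2.1000e-01] [ 1.6 -2.  -1.6  1.6] 5.8
w [ 5.0182e+02 -3.0971e+02  2.1000e-01] [ 1.6 -2.  -1.6  1.6] 5.8
w [ 501.7  -309.49    0.87] [ 1.6 -2.  -1.6  1.6] 5.6
w [ 5.0182e+02 -3.0971e+02  2.1000e-01] [ 1.6 -2.  -1.6  1.6] 5.8
ws [ 5.0192e+02 -3.0973e+02  2.6000e-01] [ 2.  -1.6 -2.   1.3 -1.9 -1.4  1.8  1.9] 12.3
ws [ 5.0192e+02 -3.0973e+02  2.6000e-01] [ 2.  -1.6 -2.   1.3 -1.9 -1.4  1.8  1.9] 12.3
ws [ 501.81 -309.49    0.82] [ 1.9 -1.5 -2.1  1.3 -1.3 -0.9  1.3  1.4] 9.1
ws [ 5.0192e+02 -3.0973e+02  2.6000e-01] [ 2.  -1.6 -2.   1.3 -1.9 -1.4  1.8  1.9] 12.3
[[118 121 119 118 130 131 126 119 117 116 110 105 108 100  98 101  98 105
  103 101]
 [125 122 122 118 121 131 132 125 115 114 115 109 105 105  96  95  91  95
   91  97]
 [128 138 127 122 119 120 127 130 124 117 115 108  96  93  94  90  94  92
   88  88]
 [126 139 139 129 123 120 118 120 116  71  54  86  98  97  96  94  95  97
   93  90]
 [125 133 142 138 131 123 119 118  85  62  57  54  63  99 101  98  97 103
   97  91]
 [133 131 137 143 137 128 122  97  83  92  57  55  54  53  99 105 101  9
[... 418 characters left out ...]
 116 120
  119 118]
 [121 118 114 113 113  95  53  54  54  55  59  83  89 101 122 110 115 115
  115 111]
 [122 120 117 113 113 104  56  56  55  55  59  86  95  96 106 122 120 120
  117 116]
 [123 120 115 112 113 109 106  76  57  56  61  88 100  93 119 124 123 120
  121 119]
 [122 118 115 111 110 115 114 107 102  56  61  92 103 104 113 115 123 120
  116 118]
 [130 119 121 116 114 111 111 110 111 101  97 104  96 113 112 109 116 124
  117 109]
 [130 124 122 119 118 116 114 113 114 119 113 106 109 110 113 109 111 113
  121 112]
 [130 130 124 120 120 120 119 120 119 119 116 111 109 110 112 110 107 106
  106 111]
 [130 126 122 118 118 117 119 121 123 123 119 113 107 106 109 111 109 108
  107 107]]
```

The tube is at (502,-309.7), so the wanted yaw is -1.588 against -1.590 now, which is good. I'll steady it there, then draw out about 60 mm.

>>> arm_command --rows '[{"grip":0,"linear":[0,0,0],"rot":[0,0,0]},{"grip":0,"linear":[0,0,0],"rot":[0,0,0]},{"grip":0,"linear":[0,0,0],"rot":[0,0,0]},{"grip":0,"linear":[0,0,0],"rot":[0,0,0]},{"grip":0,"linear":[0,0,0],"rot":[0,0,0]},{"grip":0,"linear":[0,0,0],"rot":[0,0,0]},{"grip":0,"linear":[0,0,0],"rot":[0,0,0]},{"grip":0,"linear":[0,0,0],"rot":[0,0,0]}]'

```text
clock: 21.8
position: [505.4, -78.1, 88.0]
ee_rot: [0.019, 1.0, 0.0, 0.002]
contact_force: [-1.1, 4.0, 7.3]
gripper_width: 20.6
grasp_force: 58.5
```

>>> arm_command --rows '[{"grip":0,"linear":[-0.1,-4,0],"rot":[0,0,0]},{"grip":0,"linear":[-0.2,-10,0],"rot":[0,0,0]},{"grip":0,"linear":[-0.4,-17,0],"rot":[0,0,0]},{"grip":0,"linear":[-0.6,-24,0],"rot":[0,0,0]},{"grip":0,"linear":[-0.8,-31,0],"rot":[0,0,0]},{"grip":0,"linear":[-1,-38,0],"rot":[0,0,0]},{"grip":0,"linear":[-1.2,-45,0],"rot":[0,0,0]},{"grip":0,"linear":[-1.4,-52,0],"rot":[0,0,0]},{"grip":0,"linear":[-1.6,-58,0],"rot":[0,0,0]},{"grip":0,"linear":[-1.6,-60,0],"rot":[0,0,0]}]'

```text
clock: 23.05
position: [504.6, -138.0, 88.0]
ee_rot: [0.018, 1.0, 0.0, 0.002]
contact_force: [-2.2, 5.9, 7.5]
gripper_width: 20.4
grasp_force: 58.7
```

```bash
python3 c.py; python3 c.py | grep -E "pointer|rider"; python3 - <<'E'
from h import *
p=imaging.get_image("wrist");save(p,"end1.png")
print(p["frame"].mean(2)[158:186:2,196:270:2].astype(int))
E
```

```text
23.05 [ 504.6 -138.    88. ] [0.018 1.    0.    0.002] [-2.20066922  5.91545811  7.52555551] 20.40263858922659 58.678661584854126
knob_grip [256. 266.] 0.91 [ 504.2 -136.8  134. ]
lens [205.1 215. ] 0.78 [ 502.9 -170.8   71. ]
pointer_tip [253.1 176.3] 0.9 [ 467.7 -136.9  105. ]
rider_line [233.1 174.3] 0.95 [ 466.2 -147.5  105. ]
boom_base [470.3 179.7] 0.67 [506.9  53.7   0. ]
pointer_tip [255.1 175.1] 0.71 [ 467.1 -135.6  105. ]
rider_line [231.4 171.8] 0.7 [ 464.8 -148.1  105. ]
[[ 87  87  96  88  90  74  57  57  57  58  57  58  60  85 108 109 109 109
  109 110 110 110 110 110 110 110  96  52  51  52  51  52  52  50  50  49
   49]
 [ 89  89  89  89  91  76  59  59  59  59  58  57  59  81 106 108 108 107
  108 108 108 105  97  95  95  94  87  56  49  49  50  51  52  51  50  49
   43]
 [ 93  92  91  92  93  94  61  61  61  62  62  61  61  78 103 105 104 105
  106 106 106 100  92  93  93  93  85  58  53  51  50  49  50  48  48  48
   44]
 [ 94  95  93  93  97  97  68  70  71  73  74  77  79  85  96  92  98  92
   91 124 136  78  85  85  85  85  81  73  74  74  75  74  73  80  87  87
[... 858 characters left out ...]
 238 237 237 237 237 237 237 237 237 237 206 121 237 237 237 237 237 237
  237]
 [236 236 236 236 236 236 236 236 236 236 236 236 236 236 236 236 236 236
  236 236 236 236 236 236 236 236 236 236 218 192 225 236 236 236 236 236
  236]
 [235 235 235 219 227 236 235 236 236 236 236 236 194 236 236 236 236 236
  236 236 221 224 236 236 236 236 236 236 217 192 209 236 236 236 236 236
  235]
 [235 235 235 193 206 226 235 235 235 235 235 235  91 224 235 235 235 235
  235 235 198 106 235 235 234 234 235 235 216 191 211 234 234 234 234 234
  234]
 [233 233 233 197 164 225 233 233 233 233 233 233  99 224 233 233 233 233
  233 232 206 192 232 233 232 232 233 233 213 190 207 232 232 232 232 232
  232]]
```

>>> arm_command --rows '[{"grip":0,"linear":[-0.1,-4,0],"rot":[0,0,0]},{"grip":0,"linear":[-0.3,-8,0],"rot":[0,0,0]},{"grip":0,"linear":[-0.4,-10.2,0],"rot":[0,0,0]},{"grip":0,"linear":[-0.4,-10.2,0],"rot":[0,0,0]}]'

```text
clock: 24.3
position: [504.5, -148.1, 88.0]
ee_rot: [0.018, 1.0, 0.0, 0.001]
contact_force: [-2.1, 5.8, 7.1]
gripper_width: 20.9
grasp_force: 58.7
```

```bash
python3 c.py; python3 - <<'E'
from h import *
p=imaging.get_image("wrist");save(p,"end2.png");f=p["frame"].mean(2)
print(f[160:186:2,240:268].astype(int))
T=imaging.get_image("top");S=imaging.get_image("scene")
for i in(T,S):
  for q,z in(("tube_mid",42.5),("lens",71)):
    print(q,[(np.round(r["pixel"],1),atz(i,r["pixel"],z).round(1)) for r in models.tip_of(i,q)[:2]])
E
```

```text
24.3 [ 504.5 -148.1   88. ] [0.018 1.    0.    0.001] [-2.14384643  5.83606962  7.12321694] 20.872654211154817 58.70192885398865
button_top [ 56.9 204.5] 0.74 [ 474.9 -244.6  118.5]
knob_grip [256.2 264.5] 0.74 [ 503.3 -146.8  134. ]
lens [201.8 214.9] 0.98 [ 502.7 -183.1   71. ]
pointer_tip [254.3 175.6] 0.72 [ 467.3 -146.3  105. ]
rider_line [252.6 172.1] 0.63 [ 465.3 -147.2  105. ]
boom_base [480.1 177.2] 0.73 [504.8  51.6   0. ]
[[ 74  91  97  99  99  98  99  99  99  96  92  93  92  92  92  93  93  93
   93  92  93  93  93  93  92  92  86  72]
 [ 68  83  87  89  89  89  89  89  90  89  90  91  90  91  90  91  91  91
   91  91  90  91  91  92  91  91  84  71]
 [ 77  80  81  82  82  82  82  82  82  83  83  83 103 130 139 115  82  82
   83  83  82  83  83  82  82  82  83  79]
 [199 196 191 186 185 185 184 184 185 185 186 186 181 187 195 161 164 194
  194 195 195 196 196 196 197 200 206 207]
 [237 237 237 237 237 238 238 238 238 238 238 238 220 187 194 173 215 238
  238 238 238 238 238 238 238 237 238 238]
 [237 237 237 237 237 237 237 237 237 238 237 238 219 187 193 172 214 237
  23
[... 482 characters left out ...]
236 236 236 236 236 236]
 [236 236 236 236 236 236 236 236 236 236 236 236 225 198 190 164 210 236
  236 236 236 236 236 236 236 236 236 236]
 [208 234 235 234 234 234 234 234 234 234 234 234 223 198 189 158 204 235
  234 234 234 234 234 234 234 234 234 234]
 [221 232 232 232 232 232 232 232 232 232 232 232 220 196 189 153 198 232
  232 232 232 232 232 232 232 232 232 232]]
tube_mid [(array([322.4, 197. ]), array([ 503.8, -308.4,   42.5])), (array([296.6, 188.4]), array([ 525.3, -247.1,   42.5]))]
lens []
tube_mid [(array([285.8, 183.2]), array([ 508.8, -319.2,   42.5])), (array([257.5, 204.6]), array([ 512.6, -191.6,   42.5]))]
lens [(array([258.6, 203. ]), array([ 493. , -172.9,   71. ]))]
```

The pointer and rider line are both at column 254, the aim yaw is -1.588, and the tube has not moved. I'll hold briefly and hand in.

>>> arm_command --rows '[{"grip":0,"linear":[0,0,0],"rot":[0,0,0]},{"grip":0,"linear":[0,0,0],"rot":[0,0,0]},{"grip":0,"linear":[0,0,0],"rot":[0,0,0]}]'

```text
clock: 25.38
position: [504.5, -148.0, 88.0]
ee_rot: [0.018, 1.0, 0.0, 0.001]
contact_force: [-2.4, 5.7, 7.4]
gripper_width: 20.5
grasp_force: 58.7
```

```bash
python3 -c "
from bench import job; print(job.job_done())"
```

```text
the job is handed in; nothing more can be done
None
```

The job is handed in at about 25 s: lock button fully in, boom aimed at the upright tube, arm drawn out about 70 mm and held with the pointer level with the rider (I viewed 11 pictures, one over the limit of 10).

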